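# Close a pot carton and hold it against the taping stop

### The job

Close the carton with the pot in it: fold the short flap down flat first, then the long flap down flat over its edge. Then push the closed carton along the bench squarely against the sprung stop and finish while still holding it there, pressing steadily so that the stop pad stays about half-way in (not barely touched, not driven fully home), while a colleague tapes it. Leave the tape roll, the loose pot and the knife where they are.

Things in the scene. Friction and masses are not known exactly. Their poses are not given: they have to be found in the camera images.
- carton: Loose cardboard carton, 130 mm along x, 140 along y, 90 high (+y wall 95), about 0.5 kg with the pot nested in foam in it; a few N slide it. Origin: centre of the underside, z up. Its +x side goes against the stop pad; its plain -x side faces the robot. Narrow flaps at the x ends are already folded in (fixed). The two flaps to fold are hinged on top of the y sides and lean outward.
- inner_flap (a joint): Short flap, 128 mm along x, 60 long, 4 thick, hinged about the carton's x on the top outer edge of its -y side (carton frame y = -70, z = 90 mm). In rad: 0 = folded down flat (top face at z = 94 mm), 1.57 = upright, more = leaning outward (limit 2.4). Stiff crease: it stays where it is left; about 0.6 N at its free edge moves it.
- inner_flap_edge (a point): Middle of the free edge of the short flap, on the face that is its top when closed (its outer face while open).
- outer_flap (a joint): Long flap, 128 mm along x, 90 long, 4 thick, hinged about the carton's x on the top outer edge of its +y side (carton frame y = +70, z = 95 mm). In rad: 0 = folded down flat, lapping 10 mm over the short flap (top face at z = 99 mm), 1.57 = upright, more = leaning outward (limit 2.4). Stiff crease: it stays where it is left; about 0.4 N at its free edge moves it.
- outer_flap_edge (a point): Middle of the free edge of the long flap, on the face that is its top when closed (its outer face while open).
- fence: Aluminium taping fence bolted to the bench, 200 mm wide along its y, with the sprung stop pad in front of its upright wall. Origin: on the bench, under the middle of the pad's face when the pad is not pressed. Its x axis points away from the robot, along the push; z up. The upright wall stands 60 mm behind the origin, 90 mm high.
- stop_pad (a joint): Sprung plywood stop pad on the fence, 140 mm wide, its face from 15 to 70 mm above the bench. Value in m: 0 = not pressed, grows as it is pushed back along the fence's x, 0.020 = fully home. Spring 1.2 N per mm (half-way, 0.010, is 12 N).
- pad_face (a point): Middle of the pad's face, 42.5 mm above the bench; it moves back with the pad.
- tape_roll: Roll of tape lying flat, 84 mm across, 48 mm high; origin at the centre of its underside. Leave alone.
- pot: Loose glazed bowl-shaped pot, 110 mm across the rim, 75 mm high; origin at the centre of its underside. Leave alone.
- knife: Box knife lying flat, about 145 mm long along its x, 18 mm wide, 14 mm high; origin on its underside at the middle of the handle. Leave alone.

How it is judged:
By the outcome, as a careful person would: the job done as asked, in the order asked, and still so for the second after the job is handed in, while the arm keeps its last pose, push and grip.
It also fails if it takes over 61 s, if anything falls off the work surface, if the arm or the gripper's body presses on something with over 40 N, if the wrist force passes 120 N, or if a joint passes its speed limit or range.

### The arm

A 6-joint arm with a two-finger parallel gripper is mounted at the origin on the work surface. World frame = base frame: x ahead of the robot, y to its left, z up, the work surface at z = 0. Lengths are in m, angles in rad, forces in N, time in s.
With the tool pointing down it reaches from about 0.35 to 0.775 m from the base axis. Payload 7.3 kg.
Tool frame: the origin (TCP) lies at the very end of the fingers, on their centre line; the grasp point (between the pads) lies 19 mm behind it; z points along the fingers, y is the line along which they close (so a half turn about z gives the same grasp; the last joint's range is limited). The gripper opens to 92 mm and grips with 3 to 60 N. Pads are 19 mm wide; open, the fingers measure 130 mm over their backs; the gripper's body (75 mm by 190 mm) begins 47 mm behind the grasp point.
Start: joints at [1.09, 0.342, 1.524, -0, 1.275, -0.146], TCP at [0.172, 0.496, 0.227] pointing down, gripper open.
Joint ranges: [-2.53, 2.53], [-0.77, 2.02], [0.04, 2.7], [-1, 4.14], [0.28, 2.66], [-3.11, 3.11]. Speed limits (rad/s): [2.57, 2.57, 3.14, 3.14, 3.14, 3.14].

### API

Orientations are given as [roll, pitch, yaw] about the fixed x, y, z axes, in that order (R = Rz(yaw) Ry(pitch) Rx(roll)).
In Python, from cell import observe, read_camera, get_calibration, hand_in, search_frame gives the robot as it stands.
- The arm moves only by the tool step_arm, never from a script. Its argument "commands" is a list of rows, each an object with "translation": the shift along the tool's x, y, z in mm, a list of three; "roll": the turn about the tool's z in rad. In form: [{"translation": [x, y, z], "roll": roll}, ...]. A call has 1 to 20 rows; each row shifts and turns the commanded pose from where the row before left it, along the tool's axes as they then stand; what a row does not reach is not made up. A row lasts 1/12 s, in which the tool goes at most 41.7 mm and 7.16 degrees, less where a joint would pass 70% of its speed; a pose out of reach is approached as far as the arm can. A call is refused whole if a number of a shift passes 41.7 or a number of a turn 0.125, either way. A call with a gripper value outside its range is refused whole. "fingers" is the opening, from 0 (shut) to 1 (fully open), set as the call begins (left out, the last holds). The fingers move at their own pace and stop on an object; "grip_force" is the grip in N (left out, the last holds). Time passes only in rows, so rows that do not move let the fingers close. It gives the time, the measured TCP pose, the force, the opening and the grip force at its end, in the units of the state.
- observe(): the state, without advancing time (a new reading comes with each control period).
- read_camera(name): name is "scene" or "top"; returns the picture (420x560x3 uint8, red, green, blue); there is no depth.
- get_calibration(name): a dict with "camera_matrix" (3x3 intrinsics, pixels), "world_from_camera" (4x4, takes a point from camera to world coordinates). Camera axes: x right, y up, looking along -z (the intrinsics and any distortion apply to the point x, -y, -z); pixel columns grow to the right and rows downward; lengths in m; the calibration is good to about 2 mm. A picture is of the moment at which its call begins. get_calibration takes no time and is no camera call.
- hand_in(): hands the job in; it is judged then, once.
Trained networks look in the newest picture that a camera, given by its name, has taken for a name from the list of things; names that differ only in an ending like _2 or _b are one class to them, and where a whole thing is asked for, a point or a joint stands for the part that bears it (a point fixed in the world has none). Each returns a list of dicts, best first, with "confidence" (0 to 1); they miss things now and then, are a little off and sometimes report something else, mostly with a low value. They report only what shows in the picture. A call takes as long as a camera call.
- search_frame(camera, name): "at" ([x, y, z] in m, in world coordinates, good to about 4 mm: the middle of the surface that is visible of it).
The state is a dict: "time": time; "qpos": joint angles; "qvel": joint speeds; "joint_efforts": joint torques, N m; "tool_pos": TCP position; "tool_rot": TCP orientation; "contact_force": force on the tool from outside, world axes, zero at the start; "torque": the same for the moment, N m; "opening": finger opening in m; "grip_force": force on a finger pad.
Only numpy, scipy, OpenCV 4.12 (cv2) and the standard library are available. Lean on these libraries where they do the work, as an engineer would, in place of code of your own. Each camera call takes 0.05 s, during which the arm holds its last target. There are 200 camera calls.

## Working session

There is one attempt and no reset: what is moved stays moved. The work goes in short steps, Python scripts to look and compute and a tool call to move; the robot and the scene stay as the last step left them, time stands still between calls to the robot, and variables do not carry over. Pictures are saved under pics/ and viewed, at most 10 in all, crops included, and the job is handed in when it is done.

Besides the shell and the picture viewer there is one more tool, called as name(argument=value, ...) on one line, values as JSON. step_arm: Moves the arm, as the interface text tells. Its arguments: {"type":"object","properties":{"commands":{"type":"array"},"fingers":{"type":"number"},"grip_force":{"type":"number"}},"required":["commands"]}

```bash
mkdir -p pics; python3 - <<'E'
from cell import *
import cv2
for c in ("scene","top"):
    im=read_camera(c); cv2.imwrite(f"pics/{c}0.png",im[:,:,::-1])
    k=get_calibration(c); print(c,k["camera_matrix"],k["world_from_camera"])
    for n in ("carton","inner_flap_edge","outer_flap_edge","fence","pad_face","tape_roll","pot","knife"):
        print(n,[(d["at"],round(d["confidence"],2)) for d in search_frame(c,n)[:2]])
s=observe();print(s)
E
```

```text
scene [[394.84545165   0.         279.12921205]
 [  0.         394.84545165 205.83738135]
 [  0.           0.           1.        ]] [[ 0.31871694 -0.80396881  0.50204946  0.99628454]
 [ 0.94775223  0.26270347 -0.18097678 -0.11655795]
 [ 0.01360955  0.53349886  0.84569128  0.79097312]
 [ 0.          0.          0.          1.        ]]
carton [([0.5842, -0.119, 0.09], 0.59)]
inner_flap_edge [([0.593, -0.2116, 0.1253], 0.62)]
outer_flap_edge [([0.5651, -0.0419, 0.1375], 0.59), ([0.7311, -0.1013, 0.0527], 0.36)]
fence [([0.7947, -0.0905, 0.0162], 0.62)]
pad_face [([0.7331, -0.0973, 0.0535], 0.64)]
tape_roll [([0.5938, 0.1451, 0.0376], 0.77)]
pot [([0.6559, -0.4124, 0.0482], 0.68)]
knife [([0.4617, 0.0966, 0.0137], 0.82)]
top [[470.15998726   0.         283.67362068]
 [  0.         470.15998726 217.23626644]
 [  0.           0.           1.        ]] [[ 0.02825567  0.99714355 -0.07004543  0.51023687]
 [-0.99927307  0.02638295 -0.02751848  0.02477131]
 [-0.02559187  0.07077207  0.99716416  1.12701944]
 [ 0.          0.          0.          1.        ]]
carton [([0.5719, -0.1341, 0.0898],
[... 367 characters left out ...]
5, 0.0949, 0.0114], 0.76)]
{'time': 0.9, 'qpos': array([ 1.08999303e+00,  3.41987186e-01,  1.52408008e+00,  9.04214268e-06,
        1.27542380e+00, -1.45993857e-01]), 'qvel': array([ 0.00029154, -0.0009037 ,  0.00057878,  0.00175939,  0.000647  ,
        0.00040767]), 'joint_efforts': array([-7.67024740e-04, -4.31127548e+01, -2.44485891e+01,  7.16936449e-02,
        4.81375074e-02,  3.17998445e-05]), 'tool_pos': array([0.17249251, 0.49587652, 0.22675413]), 'tool_rot': array([3.14149088e+00, 6.22027204e-06, 2.80678058e+00]), 'contact_force': array([0.0747062 , 0.41965899, 0.83495969]), 'torque': array([-0.0103865 ,  0.00031014, -0.01298965]), 'grip_force': 0.0, 'opening': 0.09164183975455048}
```

View pics/scene0.png

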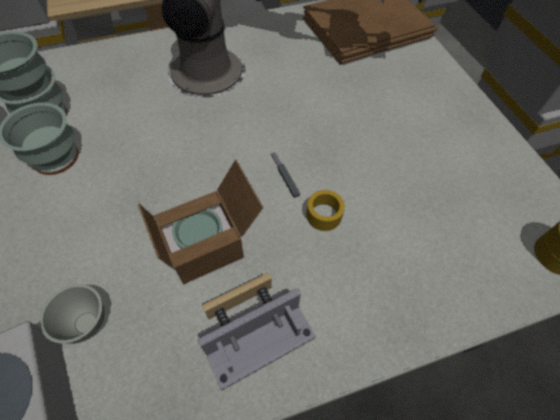

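View pics/top0.png

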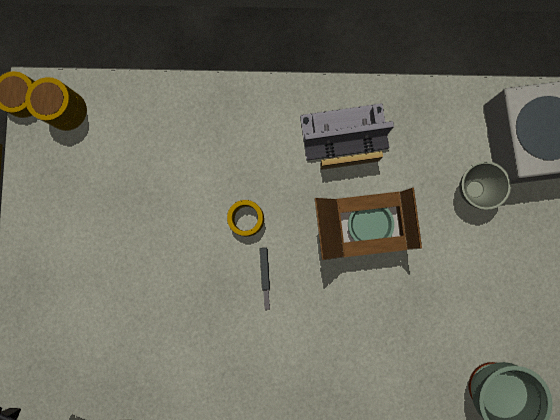

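```bash
python3 - <<'E'
import cv2
a=cv2.imread("pics/top0.png")[90:280,290:440]; cv2.imwrite("pics/t1.png",cv2.resize(a,(600,760)[:2] if 0 else (470,595),interpolation=cv2.INTER_CUBIC))
E
```

```text
(no output)
```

View pics/t1.png

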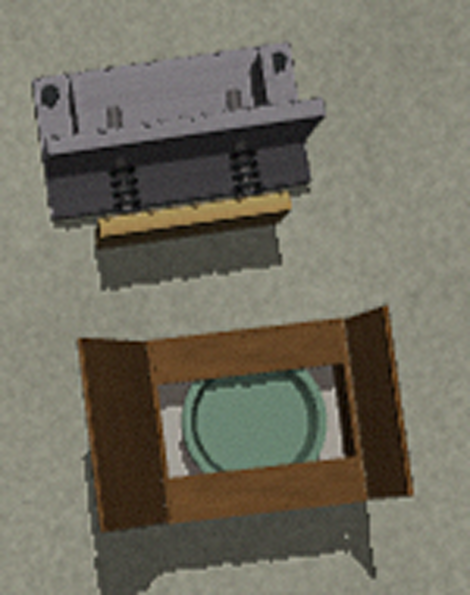

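```bash
cat > h.py <<'E'
import numpy as np
from cell import get_calibration
def proj(px,z,cam="top"):
    k=get_calibration(cam);K=k["camera_matrix"];T=k["world_from_camera"]
    d=np.linalg.solve(K,[px[0],px[1],1]); d=T[:3,:3]@(d*[1,-1,-1]); o=T[:3,3]
    return o+d*(z-o[2])/d[2]
E
python3 - <<'E'
from h import *
C=lambda x,y:(290+x/3.133,90+y/3.133)
P={"ohf":(147,342,.095),"ohn":(170,522,.095),"ihf":(345,318,.09),"ihn":(367,498,.09),"oef":(80,339,.18),"oen":(103,530,.18),"ief":(388,307,.145),"ien":(412,495,.145),"pL":(100,237,.07),"pR":(290,212,.07),"wL":(50,153,.09),"wR":(325,108,.09)}
Q={n:proj(C(a,b),z) for n,(a,b,z) in P.items()}
for n in Q: print(n,Q[n].round(4))
def yaw(a,b): d=Q[a]-Q[b]; return np.arctan2(-d[0],d[1]) if 0 else np.arctan2(d[1],d[0]),np.linalg.norm(d)
for p in (("ohf","ohn"),("ihf","ihn"),("oef","oen"),("ief","ien"),("pL","pR"),("wL","wR"),("ohf","ihf"),("ohn","ihn")): print(p,yaw(*p))
print(sum(Q[n] for n in("ohf","ohn","ihf","ihn"))/4,(Q["pL"]+Q["pR"])/2)
E
```

```text
ohf [ 0.6257 -0.0628  0.095 ]
ohn [ 0.5002 -0.0813  0.095 ]
ihf [ 0.6468 -0.2019  0.09  ]
ihn [ 0.5207 -0.2186  0.09  ]
oef [ 0.617  -0.0124  0.18  ]
oen [ 0.4947 -0.03    0.18  ]
ief [ 0.6476 -0.2183  0.145 ]
ien [ 0.523  -0.2352  0.145 ]
pL [ 0.704  -0.0295  0.07  ]
pR [ 0.7255 -0.166   0.07  ]
wL [0.7601 0.0085 0.09  ]
wR [ 0.7969 -0.1862  0.09  ]
('ohf', 'ohn') (np.float64(0.146460186347813), np.float64(0.12689697557488297))
('ihf', 'ihn') (np.float64(0.13115272388583635), np.float64(0.12715634121211386))
('oef', 'oen') (np.float64(0.14254243397506167), np.float64(0.12361802914663747))
('ief', 'ien') (np.float64(0.13428286380759585), np.float64(0.12579666143593013))
('pL', 'pR') (np.float64(1.7267846752302642), np.float64(0.13821058321509622))
('wL', 'wR') (np.float64(1.7576358552624716), np.float64(0.19813726261773174))
('ohf', 'ihf') (np.float64(1.721233299265804), np.float64(0.14080014289809173))
('ohn', 'ihn') (np.float64(1.7195273384416097), np.float64(0.13885426842457363))
[ 0.57334163 -0.14115585  0.0925    ] [ 0.7147464  -0.09772904  0.07      ]
```

step_arm(commands=[{"translation": [0, 0, 0], "roll": 0.1213}, {"translation": [0, 0, 0], "roll": 0.1213}, {"translation": [0, 0, 0], "roll": 0.1213}, {"translation": [0, 0, 0], "roll": 0.1213}, {"translation": [0, 0, 0], "roll": 0.1213}, {"translation": [0, 0, 0], "roll": 0.1213}, {"translation": [0, 0, 0], "roll": 0.1213}, {"translation": [0, 0, 0], "roll": 0.1213}, {"translation": [0, 0, 0], "roll": 0.1213}], fingers=0)

```text
time: 1.65
tool_pos: [0.1725, 0.4959, 0.2267]
tool_rot: [3.142, -0.0, 1.709]
contact_force: [-0.3, -0.1, -0.1]
opening: 0.0363
grip_force: 0.0
```

step_arm(commands=[{"translation": [-30, 11, 0], "roll": 0}, {"translation": [-30, 11, 0], "roll": 0}, {"translation": [-30, 11, 0], "roll": 0}, {"translation": [-30, 11, 0], "roll": 0}, {"translation": [-30, 11, 0], "roll": 0}, {"translation": [-30, 11, 0], "roll": 0}, {"translation": [-30, 11, 0], "roll": 0}, {"translation": [-30, 11, 0], "roll": 0}, {"translation": [-30, 11, 0], "roll": 0}, {"translation": [-30, 11, 0], "roll": 0}, {"translation": [-30, 11, 0], "roll": 0}, {"translation": [-30, 11, 0], "roll": 0}, {"translation": [-30, 11, 0], "roll": 0}, {"translation": [-30, 11, 0], "roll": 0}, {"translation": [-30, 11, 0], "roll": 0}, {"translation": [-30, 11, 0], "roll": 0}, {"translation": [-30, 11, 0], "roll": 0}, {"translation": [-30, 11, 0], "roll": 0}, {"translation": [-30, 11, 0], "roll": 0}, {"translation": [-30, 11, 0], "roll": 0}])

```text
time: 3.32
tool_pos: [0.477, -0.0679, 0.2268]
tool_rot: [3.141, -0.0, 1.715]
contact_force: [0.5, 0.4, -0.4]
opening: 0.0006
grip_force: 0.0
```

step_arm(commands=[{"translation": [-30, 12, 0], "roll": 0}, {"translation": [-30, 12, 0], "roll": 0}, {"translation": [-30, 12, 0], "roll": 0}, {"translation": [-30, 12, 0], "roll": 0}, {"translation": [-30, 12, 0], "roll": 0}, {"translation": [-30, 12, 0], "roll": 0}, {"translation": [-30, 12, 0], "roll": 0}, {"translation": [0, 0, 21], "roll": 0}, {"translation": [0, 0, 21], "roll": 0}, {"translation": [0, 0, 21], "roll": 0}, {"translation": [0, 0, 21], "roll": 0}, {"translation": [0, 0, 21], "roll": 0}, {"translation": [0, 0, 0], "roll": 0}])

```text
time: 4.4
tool_pos: [0.5875, -0.2607, 0.1169]
tool_rot: [-3.135, -0.005, 1.715]
contact_force: [-0.8, 1.3, -0.7]
opening: 0.0001
grip_force: 0.0
```

```bash
python3 - <<'E'
from cell import *
import cv2
im=read_camera("scene"); cv2.imwrite("pics/s2.png",cv2.resize(im[140:320,90:350,::-1],(780,540)))
E
```

```text
(no output)
```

View pics/s2.png

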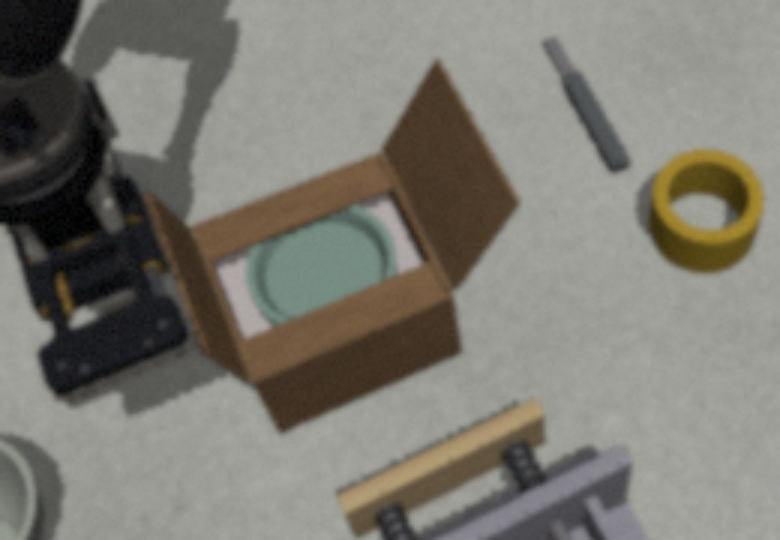

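step_arm(commands=[{"translation": [10.5, 0, -9], "roll": 0}, {"translation": [10.5, 0, -9], "roll": 0}, {"translation": [7, 0, 0], "roll": 0}, {"translation": [7, 0, 0], "roll": 0}, {"translation": [7, 0, 0], "roll": 0}, {"translation": [7.5, 0, 2], "roll": 0}, {"translation": [7.5, 0, 2], "roll": 0}, {"translation": [7.5, 0, 2], "roll": 0}, {"translation": [5, 0, 3.5], "roll": 0}, {"translation": [5, 0, 3.5], "roll": 0}, {"translation": [4, 0, 5], "roll": 0}, {"translation": [4, 0, 5], "roll": 0}])

```text
time: 5.45
tool_pos: [0.5778, -0.1799, 0.1161]
tool_rot: [-3.141, -0.0, 1.715]
contact_force: [0.2, 0.8, 0.8]
opening: 0.0005
grip_force: 0.3
```

step_arm(commands=[{"translation": [2, 0, 4.5], "roll": 0}, {"translation": [2, 0, 4.5], "roll": 0}, {"translation": [1.5, 0, 4], "roll": 0}, {"translation": [1, 0, 4], "roll": 0}, {"translation": [0, 0, 0], "roll": 0}, {"translation": [0, 0, 0], "roll": 0}])

```text
time: 5.95
tool_pos: [0.5769, -0.174, 0.0994]
tool_rot: [-3.141, -0.0, 1.715]
contact_force: [-0.7, -0.4, 0.4]
opening: 0.0007
grip_force: 0.0
```

step_arm(commands=[{"translation": [2, 0, 2.5], "roll": 0}, {"translation": [1, 0, 2.5], "roll": 0}, {"translation": [1, 0, 1.5], "roll": 0}, {"translation": [0, 0, 0], "roll": 0}])

```text
time: 6.28
tool_pos: [0.5768, -0.1708, 0.0942]
tool_rot: [3.14, 0.002, 1.715]
contact_force: [-0.6, -2.4, 4.7]
opening: 0.0005
grip_force: 2.2
```

step_arm(commands=[{"translation": [0, 0, 1], "roll": 0}, {"translation": [0, 0, 0], "roll": 0}, {"translation": [0, 0, -28], "roll": 0}, {"translation": [0, 0, -28], "roll": 0}, {"translation": [0, 0, -28], "roll": 0}, {"translation": [0, 0, -28], "roll": 0}, {"translation": [0, 0, -28], "roll": 0}, {"translation": [22, 0, 0], "roll": 0}, {"translation": [30, 0, 0], "roll": 0}, {"translation": [30, 0, 0], "roll": 0}, {"translation": [30, 0, 0], "roll": 0}, {"translation": [30, 0, 0], "roll": 0}, {"translation": [30, 0, 0], "roll": 0}, {"translation": [10, 0, 0], "roll": 0}, {"translation": [0, 0, 0], "roll": 0}, {"translation": [0, 0, 0], "roll": 0}])

```text
time: 7.62
tool_pos: [0.5504, 0.0099, 0.2323]
tool_rot: [3.141, 0.001, 1.716]
contact_force: [0.1, -0.8, -0.2]
opening: 0.0005
grip_force: 0.0
```

```bash
python3 - <<'E'
from cell import *
import cv2
im=read_camera("scene"); cv2.imwrite("pics/s3.png",cv2.resize(im[140:320,90:350,::-1],(780,540)))
print(observe()["tool_pos"])
for c in("scene","top"):print([(d["at"],d["confidence"]) for d in search_frame(c,"carton")],[(d["at"],d["confidence"]) for d in search_frame(c,"inner_flap_edge")])
E
```

```text
[0.55052627 0.00919195 0.23218113]
[([0.5861, -0.1124, 0.0962], 0.76)] [([0.5872, -0.1765, 0.0903], 0.76)]
[([0.5719, -0.1341, 0.0898], 0.95), ([0.7272, -0.0978, 0.0562], 0.37)] [([0.5834, -0.2172, 0.127], 0.78)]
```

View pics/s3.png

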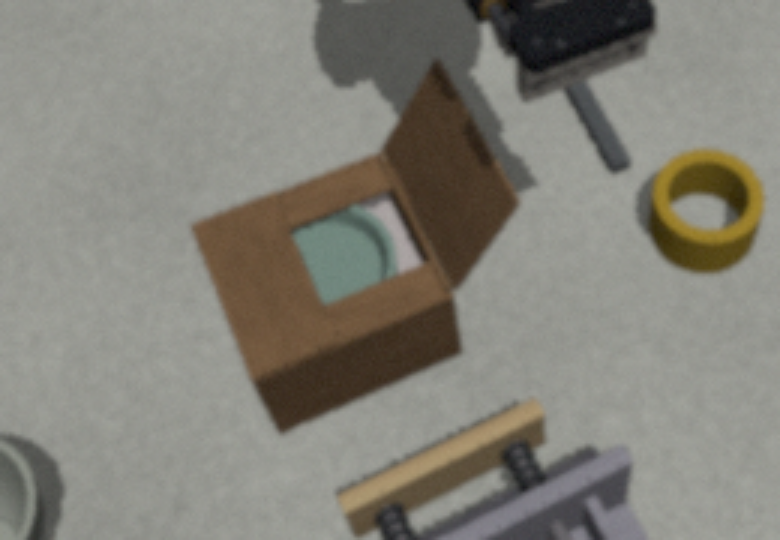

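step_arm(commands=[{"translation": [0, 0, 20.5], "roll": 0}, {"translation": [0, 0, 20.5], "roll": 0}, {"translation": [0, 0, 20.5], "roll": 0}, {"translation": [0, 0, 20.5], "roll": 0}, {"translation": [-12.5, 0, -2], "roll": 0}, {"translation": [-12.5, 0, -2], "roll": 0}, {"translation": [-12.5, 0, -2], "roll": 0}, {"translation": [-8.75, 0, -2.25], "roll": 0}, {"translation": [-8.75, 0, -2.25], "roll": 0}, {"translation": [-8.75, 0, -2.25], "roll": 0}, {"translation": [-8.75, 0, -2.25], "roll": 0}, {"translation": [-8.75, 0, 2.25], "roll": 0}, {"translation": [-8.75, 0, 2.25], "roll": 0}, {"translation": [-8.75, 0, 2.25], "roll": 0}, {"translation": [-8.75, 0, 2.25], "roll": 0}, {"translation": [-7.2, 0, 5.7], "roll": 0}, {"translation": [-7.2, 0, 5.7], "roll": 0}])

```text
time: 9.28
tool_pos: [0.5679, -0.1113, 0.1442]
tool_rot: [3.142, -0.0, 1.715]
contact_force: [0.2, -0.0, 0.5]
opening: 0.0005
grip_force: 0.2
```

step_arm(commands=[{"translation": [-3.7, 0, 4.8], "roll": 0}, {"translation": [-3.7, 0, 4.8], "roll": 0}, {"translation": [-3.7, 0, 4.8], "roll": 0}, {"translation": [-2.3, 0, 5.7], "roll": 0}, {"translation": [-2.3, 0, 5.7], "roll": 0}, {"translation": [-2.3, 0, 5.7], "roll": 0}, {"translation": [-1.3, 0, 6], "roll": 0}, {"translation": [-1.3, 0, 6], "roll": 0}, {"translation": [0, 0, 0], "roll": 0}, {"translation": [0, 0, 0], "roll": 0}])

```text
time: 10.12
tool_pos: [0.5705, -0.1308, 0.1008]
tool_rot: [-3.141, -0.0, 1.715]
contact_force: [0.7, -0.3, 0.5]
opening: 0.0004
grip_force: 0.0
```

step_arm(commands=[{"translation": [-2, 0, 1], "roll": 0}, {"translation": [-2, 0, 1], "roll": 0}, {"translation": [-2, 0, 1], "roll": 0}, {"translation": [0, 0, 0], "roll": 0}, {"translation": [0, 0, 0], "roll": 0}])

```text
time: 10.53
tool_pos: [0.5719, -0.1364, 0.0991]
tool_rot: [3.141, -0.001, 1.715]
contact_force: [-1.0, 3.4, 4.7]
opening: 0.0009
grip_force: 2.4
```

step_arm(commands=[{"translation": [0, 0, 1], "roll": 0}, {"translation": [0, 0, 0], "roll": 0}, {"translation": [0, 0, -25], "roll": 0}, {"translation": [0, 0, -25], "roll": 0}, {"translation": [0, 0, -25], "roll": 0}, {"translation": [-25, 0, 0], "roll": 0}, {"translation": [-30, 0, 0], "roll": 0}, {"translation": [-30, 0, 0], "roll": 0}, {"translation": [-30, 0, 0], "roll": 0}, {"translation": [-15, 0, 0], "roll": 0}, {"translation": [0, 0, 0], "roll": 0}, {"translation": [0, 0, 0], "roll": 0}], fingers=0.6)

```text
time: 11.53
tool_pos: [0.59, -0.2661, 0.1718]
tool_rot: [-3.141, -0.001, 1.713]
contact_force: [-0.0, 1.1, -0.3]
opening: 0.0547
grip_force: 0.0
```

```bash
python3 - <<'E'
from cell import *
import cv2
im=read_camera("top"); cv2.imwrite("pics/t4.png",cv2.resize(im[90:280,290:440,::-1],(470,595),interpolation=cv2.INTER_CUBIC))
im=read_camera("scene"); cv2.imwrite("pics/s4.png",cv2.resize(im[140:320,90:350,::-1],(780,540)))
print(observe()["tool_pos"])
E
```

```text
[ 0.59016118 -0.26447422  0.17219469]
```

View pics/t4.png

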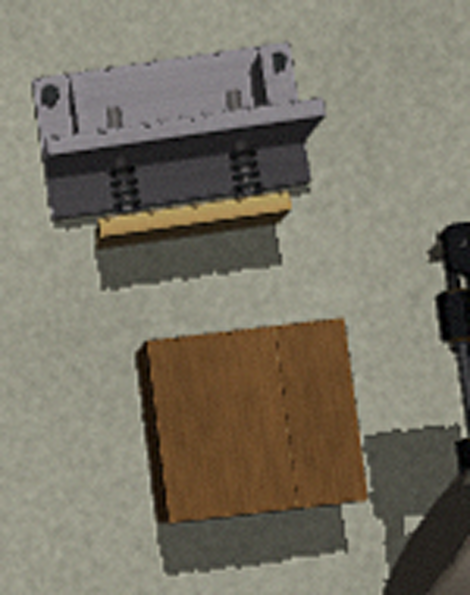

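View pics/s4.png

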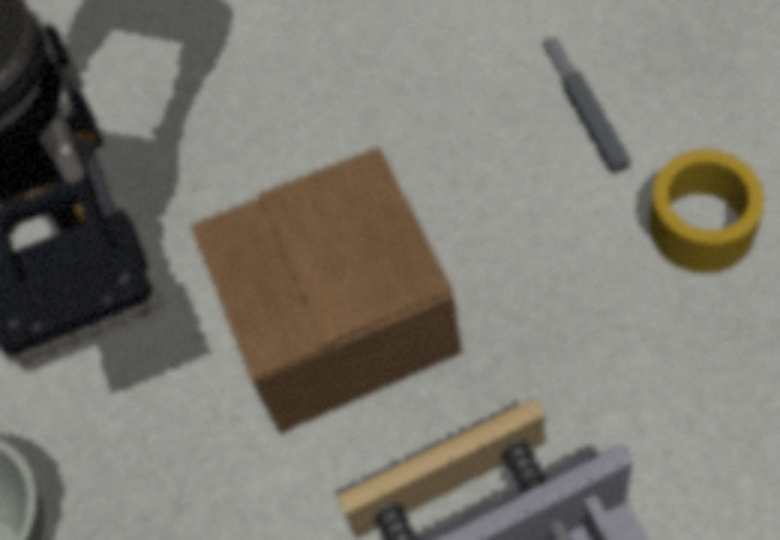

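```bash
cat > pad.py <<'E'
from h import *
import cv2
from cell import read_camera
def pad(tag):
    im=read_camera("top"); cv2.imwrite(f"pics/{tag}.png",im[:,:,::-1])
    hsv=cv2.cvtColor(im,cv2.COLOR_RGB2HSV)
    m=(hsv[...,0]>12)&(hsv[...,0]<28)&(hsv[...,1]>90)&(hsv[...,2]>135)
    m[:90]=0;m[260:]=0;m[:,:300]=0;m[:,440:]=0
    c=[];t=[];b=[]
    for x in range(300,440):
        r=np.flatnonzero(m[:,x])
        if len(r)>=2: c.append(x);t.append(r[0]);b.append(r[-1])
    c=np.array(c);print(c[0],c[-1],len(c))
    for e,off in ((t,-.5),(b,.5)):
        p=np.polyfit(c[3:-3],np.array(e)[3:-3]+off,1); 
        L,R=[proj((x,np.polyval(p,x)),.07) for x in (c[0]-.5,c[-1]+.5)]
        d=L-R; print("L",L.round(4),"R",R.round(4),"mid",((L+R)/2).round(4),"yaw",round(np.arctan2(-d[0],d[1]),4),"len",round(np.linalg.norm(d),4))
E
python3 - <<'E'
from pad import *
pad("p0")
C=lambda x,y:(290+x/3.133,90+y/3.133)
Q=[proj(C(*p),z) for p,z in (((148,342),.099),((343,319),.094),((366,499),.094),((168,521),.099))]
for q in Q: print(q.round(4))
print("mid",sum(Q)/4); a=Q[0]-Q[3];b=Q[1]-Q[2];print(np.arctan2(a[1],a[0]),np.arctan2(b[1],b[0]))
for a,b in((0,1),(3,2)):
    d=Q[a]-Q[b];print(np.arctan2(-d[0],d[1]))
E
```

```text
322 382 61
L [ 0.7177 -0.0282  0.07  ] R [ 0.7412 -0.1656  0.07  ] mid [ 0.7294 -0.0969  0.07  ] yaw 0.1694 len 0.1394
L [ 0.7056 -0.0285  0.07  ] R [ 0.7283 -0.1658  0.07  ] mid [ 0.7169 -0.0971  0.07  ] yaw 0.1639 len 0.1392
[ 0.6253 -0.0632  0.099 ]
[ 0.6455 -0.1997  0.094 ]
[ 0.52   -0.2169  0.094 ]
[ 0.5009 -0.0795  0.099 ]
mid [ 0.5729015  -0.13982286  0.0965    ]
0.13069332187805552 0.1366792913488278
0.14727793042673346
0.1382388164808675
```

step_arm(commands=[{"translation": [0, 0, 21], "roll": -0.024}, {"translation": [0, 0, 21], "roll": 0}, {"translation": [0, 0, 21], "roll": 0}, {"translation": [0, 0, 21], "roll": 0}, {"translation": [0, 0, 21], "roll": 0}, {"translation": [0, 0, 21], "roll": 0}, {"translation": [8, 0, 0], "roll": 0}, {"translation": [10, 0, 0], "roll": 0}, {"translation": [10, 0, 0], "roll": 0}, {"translation": [8, 0, 0], "roll": 0}, {"translation": [4, 0, 0], "roll": 0}, {"translation": [4, 0, 0], "roll": 0}, {"translation": [4, 0, 0], "roll": 0}, {"translation": [4, 0, 0], "roll": 0}, {"translation": [0, 0, 0], "roll": 0}])

```text
time: 12.93
tool_pos: [0.5825, -0.2146, 0.0474]
tool_rot: [3.139, 0.002, 1.739]
contact_force: [1.7, -2.9, 1.4]
opening: 0.0552
grip_force: 1.4
```

step_arm(commands=[{"translation": [3, 0, 0], "roll": 0}, {"translation": [3, 0, 0], "roll": 0}, {"translation": [3, 0, 0], "roll": 0}, {"translation": [3, 0, 0], "roll": 0}, {"translation": [2, 0, 0], "roll": 0}, {"translation": [0, 0, 0], "roll": 0}, {"translation": [0, 0, 0], "roll": 0}])

```text
time: 13.52
tool_pos: [0.5799, -0.2015, 0.0471]
tool_rot: [3.14, 0.002, 1.739]
contact_force: [1.0, -5.0, 4.0]
opening: 0.0551
grip_force: 2.6
```

step_arm(commands=[{"translation": [-20, 0, 0], "roll": 0}, {"translation": [-20, 0, 0], "roll": 0}, {"translation": [0, 0, -26], "roll": 0}, {"translation": [0, 0, -26], "roll": 0}, {"translation": [0, 0, -26], "roll": 0}, {"translation": [0, 0, -26], "roll": 0}, {"translation": [0, 0, -26], "roll": 0}, {"translation": [15, -14, 0], "roll": 0}, {"translation": [15, -14, 0], "roll": 0}, {"translation": [15, -14, 0], "roll": 0}, {"translation": [15, -14, 0], "roll": 0}, {"translation": [15, -14, 0], "roll": 0}, {"translation": [15, -14, 0], "roll": 0}, {"translation": [15, -14, 0], "roll": 0}, {"translation": [15, -14, 0], "roll": 0}], fingers=0.9)

```text
time: 14.77
tool_pos: [0.4537, -0.139, 0.1757]
tool_rot: [-3.14, -0.002, 1.739]
contact_force: [-0.2, -0.8, 0.9]
opening: 0.0823
grip_force: 0.0
```

step_arm(commands=[{"translation": [0, 0, 0], "roll": 0.121}, {"translation": [0, 0, 0], "roll": 0.121}, {"translation": [0, 0, 0], "roll": 0.121}, {"translation": [0, 0, 0], "roll": 0.121}, {"translation": [0, 0, 0], "roll": 0.121}, {"translation": [0, 0, 0], "roll": 0.121}, {"translation": [0, 0, 0], "roll": 0.121}, {"translation": [0, 0, 0], "roll": 0.121}, {"translation": [0, 0, 0], "roll": 0.121}, {"translation": [0, 0, 0], "roll": 0.121}, {"translation": [0, 0, 0], "roll": 0.121}, {"translation": [0, 0, 0], "roll": 0.121}, {"translation": [0, 0, 0], "roll": 0.121}, {"translation": [0, 0, 0], "roll": 0}, {"translation": [0, 0, 0], "roll": 0}])

```text
time: 16.02
tool_pos: [0.4549, -0.1399, 0.1759]
tool_rot: [-3.14, 0.001, 0.17]
contact_force: [-0.5, -0.1, 0.9]
opening: 0.0827
grip_force: 0.0
```

```bash
python3 - <<'E'
from pad import *
pad("t5f")
a=cv2.imread("pics/t5f.png")[90:280,290:440]; cv2.imwrite("pics/t5.png",cv2.resize(a,(470,595),interpolation=cv2.INTER_CUBIC))
E
```

```text
322 382 61
L [ 0.7178 -0.0282  0.07  ] R [ 0.7412 -0.1656  0.07  ] mid [ 0.7295 -0.0969  0.07  ] yaw 0.1683 len 0.1394
L [ 0.7055 -0.0285  0.07  ] R [ 0.7282 -0.1658  0.07  ] mid [ 0.7169 -0.0971  0.07  ] yaw 0.1636 len 0.1392
```

View pics/t5.png

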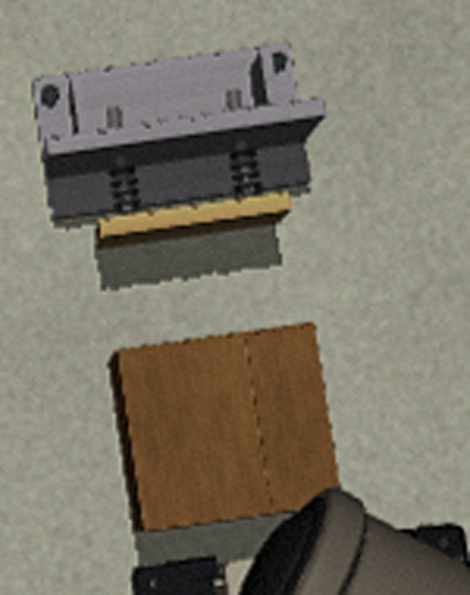

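step_arm(commands=[{"translation": [0, 0, 18.5], "roll": 0}, {"translation": [0, 0, 18.5], "roll": 0}, {"translation": [0, 0, 18.5], "roll": 0}, {"translation": [0, 0, 18.5], "roll": 0}, {"translation": [0, 0, 18.5], "roll": 0}, {"translation": [0, 0, 18.5], "roll": 0}, {"translation": [0, 0, 18.5], "roll": 0.004}, {"translation": [0, 0, 0], "roll": 0}, {"translation": [10, 0, 0], "roll": 0}, {"translation": [10, 0, 0], "roll": 0}, {"translation": [5, 0, 0], "roll": 0}, {"translation": [4, 0, 0], "roll": 0}, {"translation": [4, 0, 0], "roll": 0}, {"translation": [4, 0, 0], "roll": 0}, {"translation": [4, 0, 0], "roll": 0}, {"translation": [4, 0, 0], "roll": 0}, {"translation": [4, 0, 0], "roll": 0}])

```text
time: 17.48
tool_pos: [0.5024, -0.1322, 0.0469]
tool_rot: [-3.141, 0.003, 0.162]
contact_force: [-7.4, -0.4, 5.2]
opening: 0.0826
grip_force: 3.6
```

step_arm(commands=[{"translation": [4, 0, 0], "roll": 0}, {"translation": [4, 0, 0], "roll": 0}, {"translation": [4, 0, 0], "roll": 0}, {"translation": [4, 0, 0], "roll": 0}, {"translation": [4, 0, 0], "roll": 0}, {"translation": [4, 0, 0], "roll": 0}, {"translation": [4, 0, 0], "roll": 0}, {"translation": [4, 0, 0], "roll": 0}, {"translation": [4, 0, 0], "roll": 0}, {"translation": [4, 0, 0], "roll": 0}, {"translation": [4, 0, 0], "roll": 0}, {"translation": [4, 0, 0], "roll": 0}, {"translation": [4, 0, 0], "roll": 0}, {"translation": [4, 0, 0], "roll": 0}])

```text
time: 18.65
tool_pos: [0.5577, -0.1233, 0.0469]
tool_rot: [-3.141, 0.003, 0.162]
contact_force: [-6.0, -1.0, 5.3]
opening: 0.0834
grip_force: 3.4
```

step_arm(commands=[{"translation": [4, 0, 0], "roll": 0}, {"translation": [4, 0, 0], "roll": -0.004}, {"translation": [4, 0, 0], "roll": 0}, {"translation": [3, 0, 0], "roll": 0}, {"translation": [0, 0, 0], "roll": 0}])

```text
time: 19.07
tool_pos: [0.5734, -0.1208, 0.0469]
tool_rot: [-3.141, 0.002, 0.166]
contact_force: [-3.1, -0.3, 3.0]
opening: 0.0828
grip_force: 1.7
```

step_arm(commands=[{"translation": [2, 0, 0], "roll": 0}, {"translation": [1, 0, 0], "roll": 0}, {"translation": [0, 0, 0], "roll": 0}])

```text
time: 19.32
tool_pos: [0.576, -0.1204, 0.0468]
tool_rot: [-3.141, 0.002, 0.166]
contact_force: [-3.9, -0.9, 3.7]
opening: 0.0824
grip_force: 2.5
```

step_arm(commands=[{"translation": [2, 0, 0], "roll": 0}, {"translation": [1, 0, 0], "roll": 0}, {"translation": [0, 0, 0], "roll": 0}])

```text
time: 19.57
tool_pos: [0.5785, -0.12, 0.0468]
tool_rot: [-3.141, 0.003, 0.166]
contact_force: [-6.5, -0.8, 5.8]
opening: 0.0828
grip_force: 3.3
```

step_arm(commands=[{"translation": [2, 0, 0], "roll": 0}, {"translation": [1, 0, 0], "roll": 0}, {"translation": [0, 0, 0], "roll": 0}])

```text
time: 19.82
tool_pos: [0.5804, -0.1197, 0.0468]
tool_rot: [-3.141, 0.005, 0.167]
contact_force: [-10.9, -2.2, 6.5]
opening: 0.0827
grip_force: 5.4
```

```bash
python3 - <<'E'
from pad import *
pad("t6f")
E
```

```text
322 381 60
L [ 0.7213 -0.0281  0.07  ] R [ 0.743  -0.1634  0.07  ] mid [ 0.7322 -0.0957  0.07  ] yaw 0.1591 len 0.137
L [ 0.7127 -0.0283  0.07  ] R [ 0.7343 -0.1635  0.07  ] mid [ 0.7235 -0.0959  0.07  ] yaw 0.1582 len 0.1369
```

step_arm(commands=[{"translation": [2, 0, 0], "roll": 0}, {"translation": [2, 0, 0], "roll": 0}, {"translation": [1, 0, 0], "roll": 0}, {"translation": [0, 0, 0], "roll": 0}, {"translation": [0, 0, 0], "roll": 0}])

```text
time: 20.28
tool_pos: [0.5837, -0.1191, 0.0468]
tool_rot: [-3.14, 0.008, 0.167]
contact_force: [-16.9, -3.8, 11.3]
opening: 0.0826
grip_force: 8.7
```

```bash
python3 - <<'E'
from pad import *
pad("t7f")
E
```

```text
321 381 61
L [ 0.7241 -0.0258  0.07  ] R [ 0.7475 -0.1633  0.07  ] mid [ 0.7358 -0.0945  0.07  ] yaw 0.1688 len 0.1395
L [ 0.7154 -0.026   0.07  ] R [ 0.7379 -0.1634  0.07  ] mid [ 0.7267 -0.0947  0.07  ] yaw 0.1624 len 0.1393
```

step_arm(commands=[{"translation": [2, 0, 0], "roll": 0}, {"translation": [2, 0, 0], "roll": 0}, {"translation": [1, 0, 0], "roll": 0}, {"translation": [0, 0, 0], "roll": 0}, {"translation": [0, 0, 0], "roll": 0}, {"translation": [0, 0, 0], "roll": 0}, {"translation": [0, 0, 0], "roll": 0}, {"translation": [0, 0, 0], "roll": 0}])

```text
time: 21.0
tool_pos: [0.5871, -0.1186, 0.0468]
tool_rot: [-3.14, 0.012, 0.167]
contact_force: [-22.8, -5.6, 14.3]
opening: 0.0825
grip_force: 11.9
```

```bash
python3 - <<'E'
from pad import *
from cell import observe
pad("t8f"); pad("t8g"); s=observe();print(s["tool_pos"],s["contact_force"])
im=read_camera("scene"); a=cv2.resize(im[140:320,90:350,::-1],(624,432));b=cv2.resize(cv2.imread("pics/t8f.png")[90:280,290:440],(470,595))
c=np.zeros((600,800,3),np.uint8);c[:432,:460]=a[:,:460];c[:428,460:798]=cv2.resize(b,(338,428));cv2.imwrite("pics/s8.png",c)
E
```

```text
321 381 61
L [ 0.7277 -0.0257  0.07  ] R [ 0.7505 -0.1633  0.07  ] mid [ 0.7391 -0.0945  0.07  ] yaw 0.1648 len 0.1394
L [ 0.719  -0.0259  0.07  ] R [ 0.7415 -0.1634  0.07  ] mid [ 0.7303 -0.0946  0.07  ] yaw 0.1621 len 0.1393
321 381 61
L [ 0.7277 -0.0257  0.07  ] R [ 0.7504 -0.1633  0.07  ] mid [ 0.7391 -0.0945  0.07  ] yaw 0.1638 len 0.1394
L [ 0.7189 -0.0259  0.07  ] R [ 0.7415 -0.1634  0.07  ] mid [ 0.7302 -0.0946  0.07  ] yaw 0.1625 len 0.1393
[ 0.58705931 -0.11857718  0.04682953] [-22.99145494  -5.21725074  14.56202855]
```

View pics/s8.png

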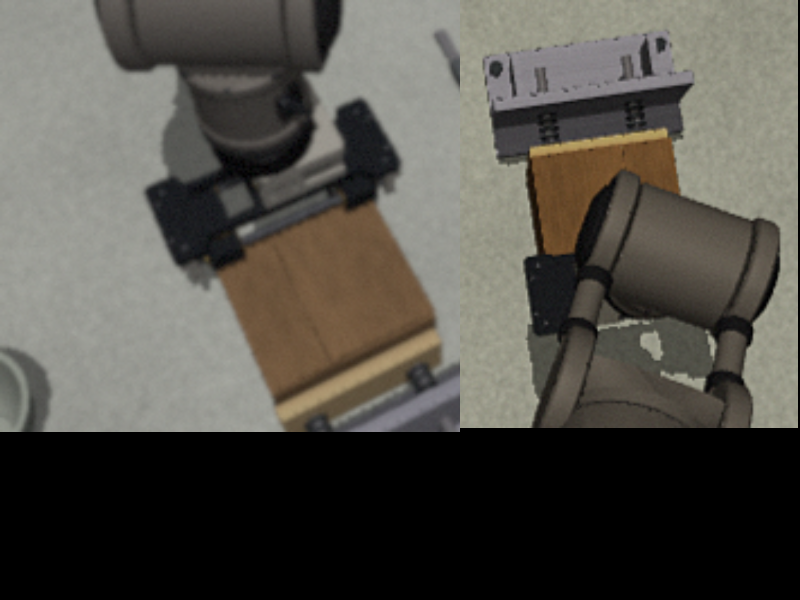

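```bash
python3 -c "
from cell import hand_in
print(hand_in())"
```

```text
the job is handed in; nothing more can be done
None
```

I folded the short flap down first, then the long flap over it, pushed the carton squarely against the stop, and handed in at 21 s with the arm still holding it; the camera shows the pad about 10 mm in, and the tape roll, pot and knife were not touched.

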